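# Empty the bead tumbler through its rotary cap

## Robot

A 6-joint arm with a two-finger parallel gripper is mounted at the origin on the work surface. World frame = base frame: x ahead of the robot, y to its left, z up, the work surface at z = 0. Lengths are in mm, angles in rad, forces in N, time in s.
With the tool pointing down it reaches from about 350 to 875 mm from the base axis. Payload 4.2 kg.
Tool frame: the origin (TCP) lies between the finger pads; the fingertips stand 25 mm ahead of it and the grasp point (between the pads) lies 6 mm ahead of it; z points along the fingers, y is the line along which they close (so a half turn about z gives the same grasp; the last joint's range is limited). The gripper opens to 85 mm and grips with 20 to 120 N. Pads are 22 mm wide; open, the fingers measure 114 mm over their backs; the gripper's body (76 mm by 85 mm) begins 54 mm behind the grasp point. The pads swing forward as they close: fully open they stand 13 mm farther back than shut.
Start: joints at [-0.929, 0.385, 0.008, 0, -1.194, -0.259], TCP at [233.463, -579.736, 256.312] pointing down, gripper open.
Joint ranges: [-3.14, 3.14], [-1.21, 2.06], [-1.07, 1.41], [-3.16, 2.05], [-2.99, -0.16], [-3.1, 3.1]. Speed limits (rad/s): [2.79, 2.79, 3.14, 3.14, 3.14, 3.14].

## Interface

Orientations are given as a unit quaternion [x, y, z, w].
In Python, from bench import read_state, imaging, workorder, nets gives the robot as it stands.
- The arm moves only by the tool apply_moves, never from a script. Its argument "rows" is a list of rows, each an object with "hand": the opening, from -1 (shut) to 1 (fully open); "delta_pos": the shift along the tool's x, y, z in mm, a list of three; "yaw": the turn about the tool's z in rad. A call has 1 to 12 rows; each row is the pose to reach, as a shift and turn from the pose commanded when the call began, along the tool's axes at that moment; what a row does not reach only later rows make up. A row lasts 1/12 s, in which the tool goes at most 41.7 mm and 7.16 degrees, less where a joint would pass 70% of its speed; a pose out of reach is approached as far as the arm can. A call with a gripper value outside its range is refused whole. The fingers move at their own pace and stop on an object; the grip force is fixed at half the most. Time passes only in rows, so rows that repeat a pose let the fingers close. It gives the time, the measured TCP pose, the force, the opening and the grip force at its end, in the units of the state.
- read_state(): the state, without advancing time (a new reading comes with each control period).
- imaging.get_image(name): name is "scene" or "top" or "wrist"; returns a dict with "pixels" (480x640x3 uint8, red, green, blue), "fx", "fy", "cx", "cy" (pixels), "dist" ([k1, k2, p1, p2, k3] as OpenCV has them; the pictures are not rectified), "xyz" and "rotation" of the camera in the world. Camera axes: x right, y down, z forward; pixel columns grow to the right and rows downward; lengths in mm; the calibration is good to about 2 mm. A picture is of the moment at which its call begins. There is no depth.
- workorder.job_done(): hands the job in; it is judged then, once.
Trained networks look in the newest picture that a camera, given by its name, has taken for a name from the list of things; names that differ only in an ending like _2 or _b are one class to them, and where a whole thing is asked for, a point or a joint stands for the part that bears it (a point fixed in the world has none). Each returns a list of dicts, best first, with "score" (0 to 1); they miss things now and then, are a little off and sometimes report something else, mostly with a low value. They report only what shows in the picture. A call takes as long as a camera call.
- nets.find_in(camera, query): "location" ([row, column] in pixels, amid what is visible of it).
- nets.pinpoint(camera, query): "location" ([row, column] in pixels: a listed point, or the origin of a listed thing).
The state is a dict: "clock": time; "joints": joint angles; "joint_vel": joint speeds; "joint_efforts": joint torques, N m; "position": TCP position; "ee_rot": TCP orientation; "contact_force": force on the tool from outside, world axes, zero at the start; "wrist_torque": the same for the moment, N m; "gripper_width": finger opening in mm; "grasp_force": force on a finger pad.
Only numpy, scipy, OpenCV 4.12 (cv2) and the standard library are available. Lean on these libraries where they do the work, as an engineer would, in place of code of your own. Each camera call takes 0.05 s, during which the arm holds its last target. There are 200 camera calls.

## Task

The small media is already out of the bead tumbler: now turn its rotary cap so that the large slot, the one the beads fit through, stands over the discharge window on the tray side, then tip the drum over by its handle until all seven beads have rolled out into the tray. Swing the drum back fully upright and let go, and leave the other things on the bench where they are.

Things in the scene. Friction and masses are not known exactly. Their poses are not given: they have to be found in the camera images.
- stand: Grey steel stand of the tumbler, fixed to the bench: two runners (210 mm long, 12 mm high) and two A-shaped side plates carry the drum between them on a level axle 160 mm above the bench. Origin on the bench under the drum's middle; level x = the way the drum's mouth goes over, to the tray; y along the axle; z up. The tipping handle is on the -y side.
- drum (a joint): Tipping angle of the drum about the axle: 0 = upright against its stop, mouth up; grows as the mouth goes over towards stand +x; 1.57 = level; 2.27 = far stop, mouth 40 degrees below level. Stiff (6 N at the handle); stays where it is left.
- drum_centre (a point): Middle of the clear plastic drum, on the axle and on the drum's own axis; its z axis points to the mouth. Drum 130 mm wide, inside 118 mm wide and 108 mm deep: cavity from 53 mm below to 55 mm above this point.
- handle (a point): Middle of the black round tipping handle, 18 mm thick, 68 mm long, parallel to the axle, 135 mm from the drum's middle along stand -y, on a lever 105 mm from the axle. Drum upright, the lever leans 60 degrees from vertical towards stand -x (handle 52 mm above, 91 mm behind the axle); tipped by a, a - 60 degrees past vertical. It does not spin on the lever: let it turn in the fingers.
- window (a point): The drum's only discharge window, a 92 degree sector cut in the fixed dark plate under the cap, on the stand +x (tray) side of the mouth; this point is 45 mm from the drum's axis. A small steel pointer on the drum's rim marks it. Tipped, this side is the lowest.
- cap (a joint): Angle of the rotary cap on the drum, growing anticlockwise seen from above: 0 = large slot over the window; about 1.57 = the 16 mm holes over the window; -1.57 = blank part there (closed); 3.1 = drain grid there. Light friction (0.05 N m); stays where it is left.
- cap_grip (a point): Point on the axis of the white cap (136 mm wide) to grip its bar: 50 mm long, 13 wide, 29 tall, across the cap's middle along this point's x axis, which points to the large slot (dark line on that end). 8.5 mm below the bar's top, 21.5 above the cap's flat, 85.5 above the axle. Clockwise from above, 90 degrees apart: large slot, four 16 mm holes, 6 mm drain grid, blank.
- opening (a point): Centre of the cap's large slot, 45 mm from its axis: an arc-shaped slot 34 mm wide and 72 degrees long, the only opening that the beads fit through.
- tray: White plastic tray 190 x 136 x 40 mm, walls 3 mm, loose between the runners under the mouth's side; origin under its centre, x along its length (stand x).
- bead1: Brown-grey round stoneware bead, 20 mm across, 10 g, in the drum at the start (seven in all); origin at its centre.
- bead2: Brown-grey round stoneware bead, 20 mm across, 10 g, in the drum at the start (seven in all); origin at its centre.
- bead3: Brown-grey round stoneware bead, 20 mm across, 10 g, in the drum at the start (seven in all); origin at its centre.
- bead4: Brown-grey round stoneware bead, 20 mm across, 10 g, in the drum at the start (seven in all); origin at its centre.
- bead5: Brown-grey round stoneware bead, 20 mm across, 10 g, in the drum at the start (seven in all); origin at its centre.
- bead6: Brown-grey round stoneware bead, 20 mm across, 10 g, in the drum at the start (seven in all); origin at its centre.
- bead7: Brown-grey round stoneware bead, 20 mm across, 10 g, in the drum at the start (seven in all); origin at its centre.
- mould: Bystander: white plaster press mould, a slab 100 x 160 x 38 mm with six button hollows; origin under its centre.
- glaze_jar1: Bystander: screw-capped glaze jar, 62 mm wide, 78 mm tall, standing on the handle side of the stand, below the handle's swing; origin under its centre.
- glaze_jar2: Bystander: smaller screw-capped glaze jar, 54 mm wide, 66 mm tall, standing on the other side of the stand; origin under its centre.
- brush: Bystander: wooden brush 170 mm long, lying flat; origin at its middle, x along it.
- dish: Bystander: white shallow bowl, 100 mm wide, 30 mm tall; origin under its centre.

How it is judged (in metres and radians):
On the way, in this order (a step that is already met when the one before it is completed fails the run):
1. with the drum still upright, the cap's large slot stands over the discharge window (value of joint cap between -0.25 and 0.25 rad and value of joint drum below 0.15 rad), for 0.2 s.
2. the drum is tipped over, mouth about level or lower, with the large slot over the window (value of joint cap between -0.25 and 0.25 rad and value of joint drum above 1.5 rad), for 0.2 s.
At the end, for the whole second after the job is handed in: The drum is upright again (within 0.08 rad of its stop) and all seven beads lie at rest inside the tray (value of joint drum below 0.08 rad and x of bead1 in the frame of tray between -0.094 and 0.094 m and y of bead1 in the frame of tray between -0.067 and 0.067 m and z of each of bead1, bead2, bead3, bead4, bead5, bead6, bead7 in the frame of tray below 0.036 m and linear speed of each of bead1, bead2, bead3, bead4, bead5, bead6, bead7 below 0.03 m/s and x of bead2 in the frame of tray between -0.094 and 0.094 m and y of bead2 in the frame of tray between -0.067 and 0.067 m and x of bead3 in the frame of tray between -0.094 and 0.094 m and y of bead3 in the frame of tray between -0.067 and 0.067 m and x of bead4 in the frame of tray between -0.094 and 0.094 m and y of bead4 in the frame of tray between -0.067 and 0.067 m and x of bead5 in the frame of tray between -0.094 and 0.094 m and y of bead5 in the frame of tray between -0.067 and 0.067 m and x of bead6 in the frame of tray between -0.094 and 0.094 m and y of bead6 in the frame of tray between -0.067 and 0.067 m and x of bead7 in the frame of tray between -0.094 and 0.094 m and y of bead7 in the frame of tray between -0.067 and 0.067 m); the robot touches nothing.
It fails at once if the mould is pushed more than 30 mm from its place (distance of mould from where it was at the start of the episode above 0.03 m).
It fails at once if the glaze jar is pushed more than 30 mm from its place (distance of glaze_jar1 from where it was at the start of the episode above 0.03 m).
It fails at once if the glaze jar is pushed more than 30 mm from its place (distance of glaze_jar2 from where it was at the start of the episode above 0.03 m).
It fails at once if the brush is pushed more than 30 mm from its place (distance of brush from where it was at the start of the episode above 0.03 m).
It fails at once if the dish is pushed more than 30 mm from its place (distance of dish from where it was at the start of the episode above 0.03 m).
It also fails if it takes over 67 s, if anything falls off the work surface, if the arm or the gripper's body presses on something with over 40 N, if the wrist force passes 120 N, or if a joint passes its speed limit or range.

## Working session

There is one attempt and no reset: what is moved stays moved. The work goes in short steps, Python scripts to look and compute and a tool call to move; the robot and the scene stay as the last step left them, time stands still between calls to the robot, and variables do not carry over. Pictures are saved under pics/ and viewed, at most 10 in all, crops included, and the job is handed in when it is done.

Besides the shell and the picture viewer there is one more tool, called after "Call:" as name(argument=value, ...), one argument or row to a line, values as JSON. apply_moves: Moves the arm, as the interface text tells. Its arguments: {"type":"object","properties":{"rows":{"type":"array"}},"required":["rows"]}

```bash
mkdir -p pics
cat > h.py <<'E'
import numpy as np, cv2
from bench import read_state, imaging, workorder, nets
def ray(im,rc):
    K=np.array([[im['fx'],0,im['cx']],[0,im['fy'],im['cy']],[0,0,1]],float)
    p=cv2.undistortPoints(np.array([[[rc[1],rc[0]]]],float),K,np.array(im['dist'],float))[0,0]
    R=np.array(im['rotation'],float).reshape(3,3)
    d=R@np.array([p[0],p[1],1]); return np.array(im['xyz'],float),d/np.linalg.norm(d)
def tri(rays):
    A=sum(np.eye(3)-np.outer(d,d) for o,d in rays); b=sum((np.eye(3)-np.outer(d,d))@o for o,d in rays)
    x=np.linalg.solve(A,b); return x,[np.linalg.norm((np.eye(3)-np.outer(d,d))@(x-o)) for o,d in rays]
def onz(r,z): o,d=r; return o+d*(z-o[2])/d[2]
def proj(im,P):
    K=np.array([[im['fx'],0,im['cx']],[0,im['fy'],im['cy']],[0,0,1]],float)
    R=np.array(im['rotation'],float).reshape(3,3)
    r=cv2.Rodrigues(R.T)[0]; t=-R.T@np.array(im['xyz'],float)
    return cv2.projectPoints(np.array(P,float).reshape(-1,3),r,t,K,np.array(im['dist'],float))[0].reshape(-1,2)
def save(im,n): cv2.imwrite(n,im['pixels'][:,:,::-1])
E
cat > a.py <<'E'
from h import *
np.set_printoptions(precision=1,suppress=True)
ims={c:imaging.get_image(c) for c in('scene','top')}
cv2.imwrite('pics/a1.png',ims['scene']['pixels'][:,:,::-1]);cv2.imwrite('pics/a2.png',ims['top']['pixels'][:,:,::-1])
for c in ims: print(c,ims[c]['xyz'])
for q in ['stand','drum_centre','handle','window','cap_grip','opening','tray','glaze_jar1','glaze_jar2','mould','brush','dish']:
    r={}
    for c in ims:
        L=nets.pinpoint(c,q); 
        print(q,c,[(np.round(l['location']),round(l['score'],2)) for l in L[:3]])
        if L: r[c]=ray(ims[c],L[0]['location'])
    if len(r)==2: print('   ',*tri(list(r.values())))
print(read_state())
E
python3 a.py
```

```text
scene [1203.2 -115.8 1029.4]
top [ 433.3   20.1 1182.9]
stand scene [(array([289., 366.]), 0.79)]Traceback (most recent call last):
  File "a.py", line 11, in <module>
    if L: r[c]=ray(ims[c],L[0]['location'])
               ~~~^^^^^^^^^^^^^^^^^^^^^^^^^
  File "h.py", line 6, in ray
    R=np.array(im['rotation'],float).reshape(3,3)
ValueError: cannot reshape array of size 4 into shape (3,3)
```

Rotation is a quaternion.

```bash
sed -i "s/np.array(im\['rotation'\],float).reshape(3,3)/Rn.from_quat(im['rotation']).as_matrix()/; 1a from scipy.spatial.transform import Rotation as Rn" h.py; python3 a.py
```

```text
scene [1203.2 -115.8 1029.4]
top [ 433.3   20.1 1182.9]
stand scene [(array([290., 364.]), 0.57)]
stand top [(array([296., 301.]), 0.24)]
    [ 362.3  153.7 -271.3] [np.float64(30.062898146259403), np.float64(30.062898146259457)]
drum_centre scene [(array([252., 370.]), 0.61)]
drum_centre top [(array([299., 163.]), 0.34)]
    [372.2 297.1 -15.9] [np.float64(122.88096035976673), np.float64(122.88096035976675)]
handle scene [(array([219., 303.]), 0.92), (array([288., 366.]), 0.62)]
handle top [(array([254., 357.]), 0.66)]
    [458.8 -18.  204.9] [np.float64(2.1573474990084818), np.float64(2.157347499008426)]
window scene []
window top [(array([186., 284.]), 0.62)]
cap_grip scene [(array([226., 378.]), 0.94)]
cap_grip top [(array([206., 279.]), 0.58)]
    [545.8 130.1 247.3] [np.float64(1.0906341438356526), np.float64(1.0906341438356495)]
opening scene [(array([229., 394.]), 0.88)]
opening top [(array([209., 260.]), 0.68)]
    [543.6 168.9 226.1] [np.float64(2.726529387582966), np.float64(2.7265293875829295)]
tray scene [(array([310., 370.]), 0.87), (array([243., 344.]), 0.35)]
tray top
[... 939 characters left out ...]
 [372.7 110.1  -3.9] [np.float64(1.5425373886102969), np.float64(1.542537388610342)]
dish scene [(array([268., 185.]), 0.6), (array([224., 451.]), 0.17)]
dish top [(array([285., 491.]), 0.73)]
    [ 396.2 -326.5    6.5] [np.float64(1.7519493558640866), np.float64(1.7519493558639998)]
{'clock': 1.45, 'joints': array([-0.9,  0.4,  0. ,  0. , -1.2, -0.3]), 'joint_vel': array([ 0.,  0., -0., -0.,  0.,  0.]), 'joint_efforts': array([ -0. , -39.2,  18.9,   4.2,  -0. ,   0. ]), 'position': array([ 233.5, -579.7,  256.3]), 'ee_rot': array([-0.2,  1. ,  0. , -0. ]), 'contact_force': array([ 1.1, -0.6,  0.6]), 'wrist_torque': array([0., 0., 0.]), 'grasp_force': 0.0, 'gripper_width': 85.28225509438526}
```

View pics/a1.png

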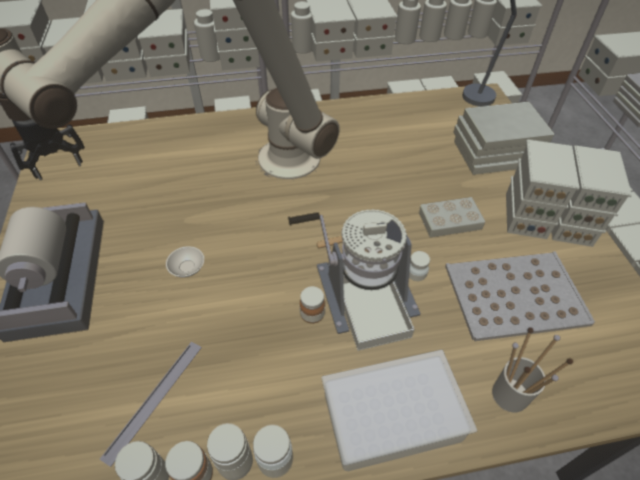

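View pics/a2.png

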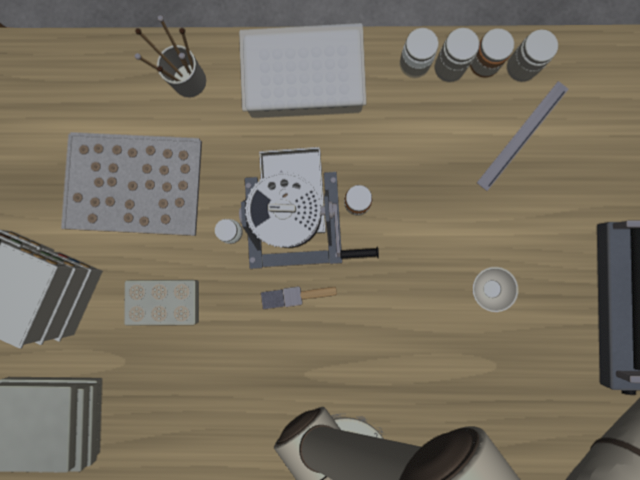

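Both views agree: the tumbler is at about (546,130). The dark large slot points left in top (row 209, col 260), i.e. world +y, so the cap is near +1.57 with the holes over the window. The handle is at right in top (254,357) and the drum looks upright. Next I'll work out a viewing pose.

```bash
cat >> h.py <<'E'
def go(P,yaxis=None,state=None):
    """tool-frame shift (mm) to world P and yaw to put tool y along +-yaxis"""
    s=state or read_state(); R=Rn.from_quat(s['ee_rot']).as_matrix()
    d=R.T@(np.array(P)-s['position']); yaw=0
    if yaxis is not None:
        v=R.T@np.array([*yaxis,0]); yaw=np.arctan2(-v[0],v[1])
    print('delta',d.round(1),'yaw',round(yaw,3),'or',round(yaw-np.sign(yaw)*np.pi,3),'j6',s['joints'][5].round(2),'j1',s['joints'][0].round(2),'clock',s['clock'])
    return d,yaw
E
python3 -c "
from h import *
print(Rn.from_quat(read_state()['ee_rot']).as_matrix().round(2))
go([500,80,430],[1,0]); go([233.5,-579.7,430])"
```

```text
[[-0.93 -0.37 -0.  ]
 [-0.37  0.93  0.  ]
 [ 0.    0.   -1.  ]]
delta [-493.7  512.4 -173.7] yaw 1.954 or -1.188 j6 -0.26 j1 -0.93 clock 1.45
delta [  -0.     0.  -173.7] yaw 0 or 0.0 j6 -0.26 j1 -0.93 clock 1.45
```

Call:
apply_moves(
  rows=[
    {"hand": 1, "delta_pos": [0, 0, -42], "yaw": 0},
    {"hand": 1, "delta_pos": [0, 0, -84], "yaw": 0},
    {"hand": 1, "delta_pos": [-15, 15, -120], "yaw": -0.1},
    {"hand": 1, "delta_pos": [-40, 40, -150], "yaw": -0.2},
    {"hand": 1, "delta_pos": [-67, 70, -170], "yaw": -0.3},
    {"hand": 1, "delta_pos": [-95, 98, -174], "yaw": -0.4},
    {"hand": 1, "delta_pos": [-122, 127, -174], "yaw": -0.5},
    {"hand": 1, "delta_pos": [-150, 156, -174], "yaw": -0.6},
    {"hand": 1, "delta_pos": [-178, 185, -174], "yaw": -0.7},
    {"hand": 1, "delta_pos": [-206, 214, -174], "yaw": -0.8},
    {"hand": 1, "delta_pos": [-234, 242, -174], "yaw": -0.9},
    {"hand": 1, "delta_pos": [-262, 270, -174], "yaw": -1.0},
  ],
)

```text
clock: 2.45
position: [375.6, -229.5, 430.8]
ee_rot: [-0.64, 0.769, -0.001, 0.0]
contact_force: [1.6, -0.1, -0.6]
gripper_width: 85.5
grasp_force: 0.0
```

```bash
python3 -c "
from h import *
print(read_state()['position'])
go([500,80,430],[1,0])"
```

```text
[ 375.63012046 -229.49269994  430.80287792]
delta [-327.   -65.9    0.9] yaw 2.959 or -0.183 j6 -0.01 j1 -0.18 clock 2.45
```

Call:
apply_moves(
  rows=[
    {"hand": 1, "delta_pos": [-40, -8, 0], "yaw": -0.09},
    {"hand": 1, "delta_pos": [-80, -16, 0], "yaw": -0.183},
    {"hand": 1, "delta_pos": [-120, -24, 0], "yaw": -0.183},
    {"hand": 1, "delta_pos": [-160, -32, 0], "yaw": -0.183},
    {"hand": 1, "delta_pos": [-200, -40, 0], "yaw": -0.183},
    {"hand": 1, "delta_pos": [-240, -48, 0], "yaw": -0.183},
    {"hand": 1, "delta_pos": [-280, -57, 0], "yaw": -0.183},
    {"hand": 1, "delta_pos": [-320, -65, 0], "yaw": -0.183},
    {"hand": 1, "delta_pos": [-327, -66, 0], "yaw": -0.183},
    {"hand": 1, "delta_pos": [-327, -66, 0], "yaw": -0.183},
  ],
)

```text
clock: 3.28
position: [502.2, 79.8, 429.2]
ee_rot: [-0.707, 0.708, 0.0, -0.001]
contact_force: [0.1, 0.6, 0.0]
gripper_width: 85.5
grasp_force: 0.0
```

```bash
cat > b.py <<'E'
from h import *
import sys,pickle
np.set_printoptions(precision=1,suppress=True)
im=imaging.get_image('wrist'); save(im,sys.argv[1]); print(im['xyz'])
D={}
for q in ['cap_grip','opening','handle','window','drum_centre','glaze_jar1','tray']:
    L=nets.pinpoint('wrist',q); print(q,[(np.round(l['location']),round(l['score'],2)) for l in L[:2]])
    if L: D[q]=ray(im,L[0]['location'])
for q,z in [('cap_grip',245.5),('opening',224),('handle',212),('window',222)]:
    if q in D: print(q,onz(D[q],z))
pickle.dump(D,open(sys.argv[2],'wb')); s=read_state(); print(s['position'],s['joints'])
E
python3 b.py pics/b1.png b1.pkl
```

```text
[502.1  10.3 546.9]
cap_grip [(array([269., 272.]), 0.58)]
opening [(array([313., 278.]), 0.6)]
handle [(array([ 80., 383.]), 0.56)]
window [(array([263., 228.]), 0.59), (array([269., 276.]), 0.25)]
drum_centre []
glaze_jar1 [(array([ 90., 260.]), 0.66)]
tray []
cap_grip [545.8 121.2 245.5]
opening [545.9 169.6 224. ]
handle [460.4 -18.9 212. ]
window [586.  124.4 222. ]
[501.3  76.4 430.8] [ 0.5  0.1  0.1  0.  -1.5 -0.5]
```

View pics/b1.png

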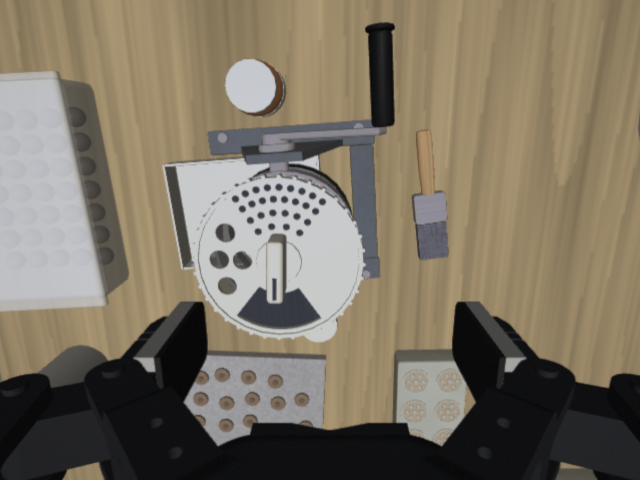

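The wrist view shows the bar around (268,276), the slot below at (308,279), the holes to the left (window side), and the handle from (27,380) to (122,383). The runner slope suggests a stand yaw of about +4°. Next is a second view from above the drum.

Call:
apply_moves(
  rows=[
    {"hand": 1, "delta_pos": [-38, 8, 0], "yaw": 0},
    {"hand": 1, "delta_pos": [-76, 18, 0], "yaw": 0},
    {"hand": 1, "delta_pos": [-95, 25, 0], "yaw": 0},
    {"hand": 1, "delta_pos": [-95, 25, 0], "yaw": 0},
    {"hand": 1, "delta_pos": [-95, 25, 0], "yaw": 0},
  ],
)

```text
clock: 4.1
position: [476.8, 172.9, 430.5]
ee_rot: [-0.706, 0.708, -0.0, 0.0]
contact_force: [0.9, 0.0, -0.8]
gripper_width: 85.4
grasp_force: 0.0
```

```bash
python3 b.py pics/b2.png b2.pkl
cat > t.py <<'E'
from h import *; import pickle
np.set_printoptions(precision=1,suppress=True)
a,b=[pickle.load(open(f,'rb')) for f in('b1.pkl','b2.pkl')]
for q in ['cap_grip','opening','handle','window','glaze_jar1']:
    rs=[d[q] for d in(a,b) if q in d]
    if len(rs)==2: print('wrist2',q,*tri(rs))
    for c in('scene','top'):
        if c not in globals(): globals()[c]=imaging.get_image(c)
        L=nets.pinpoint(c,q)
        if L and L[0]['score']>.5: rs.append(ray(globals()[c],L[0]['location']))
    print('all',q,*tri(rs))
E
python3 t.py
```

```text
[476.2 103.2 548.2]
cap_grip [(array([146., 238.]), 0.62)]
opening []
handle []
window [(array([149., 185.]), 0.9)]
drum_centre []
glaze_jar1 [(array([  9., 238.]), 0.98), (array([241., 301.]), 0.78)]
tray []
cap_grip [541.8 121.5 245.5]
window [588.1 124.9 222. ]
[477.3 172.  430.4] [ 0.7  0.1  0.1  0.  -1.5 -0.7]
wrist2 cap_grip [544.6 122.2 241.1] [np.float64(1.851961882511334), np.float64(1.8519618825114663)]
all cap_grip [545.6 125.9 244.4] [np.float64(4.151857736950397), np.float64(5.5604961552323475), np.float64(7.416228171394857), np.float64(2.7011012012777784)]
all opening [545.6 172.  224.9] [np.float64(2.5619829123844586), np.float64(2.5619829123845723)]
all handle [459.4 -18.3 208. ] [np.float64(1.0457802434039185), np.float64(1.8619199165424742), np.float64(2.7542787540387343)]
wrist2 window [586.9 124.6 222.5] [np.float64(1.0456976973313423), np.float64(1.0456976973313967)]
all window [586.9 126.3 223.1] [np.float64(2.3912310592221915), np.float64(1.670811851472731), np.float64(7.404893777374657), np.float64(3.9318067175132736)]
wrist2 glaze_jar1 [588.8 -26.1 -13.6] [np.float64(1.0464512569306057), np.float64(1.0464512569306321)]
all glaze_jar1 [586.5 -23.2  -3.5] [np.float64(2.6240446271494537), np.float64(1.1439988846226987), np.float64(0.6119877779663498), np.float64(2.6858089853004583)]
```

View pics/b2.png

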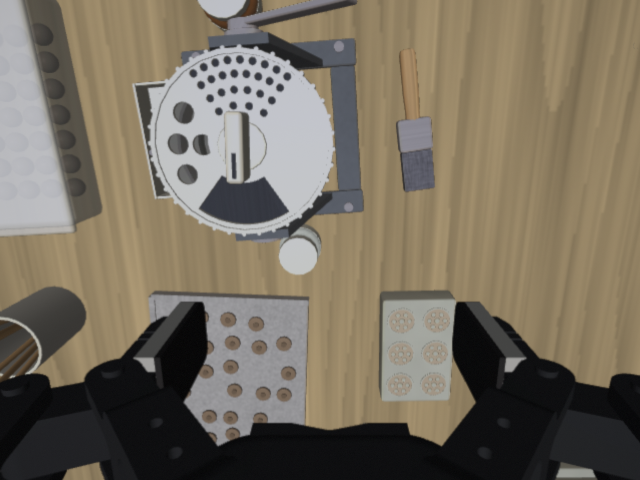

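In this view the cap disc spans cols 150–333 and rows 45–235. The bar runs from (112,234) to (182,237), and the runner bolts are at (46,338) and (207,349). I'll fit centre, slot angle and stand yaw from these features.

```bash
cat > f.py <<'E'
from h import *
from scipy.optimize import least_squares
np.set_printoptions(precision=1,suppress=True)
im=imaging.get_image('wrist')
s=read_state(); 
a=dict(im); a['xyz']=np.array([502.1,10.3,546.9]); b=dict(im); b['xyz']=np.array([476.2,103.2,548.2])
t=np.linspace(0,2*np.pi,361); c=np.c_[68*np.cos(t),68*np.sin(t),0*t]
def ext(i,P): u=proj(i,c+P); return np.r_[u.min(0),u.max(0)]
obs=np.r_[194,178,365,337,150,45,333,235]
f=lambda P:np.r_[ext(a,P),ext(b,P)]-obs
r=least_squares(f,[545,125,224]); print('cap',r.x,r.fun)
C=r.x
for i,(p,q) in ((a,((235,277),(303,274))),(b,((112,234),(182,237)))):
    P,Q=[onz(ray(i,x),254) for x in(p,q)]; d=Q-P; print('bar',P,Q,(P+Q)/2,np.linalg.norm(d),np.degrees(np.arctan2(d[1],d[0])))
A=[onz(ray(a,x),13) for x in((139,222),(127,358),(267,372))]; B=[onz(ray(b,x),13) for x in((46,338),(207,349))]
print(*A,*B)
for d in(A[0]-A[1],): print('yaw x',np.degrees(np.arctan2(d[1],d[0])))
for d in(A[2]-A[1],B[1]-B[0]): print('yaw y',np.degrees(np.arctan2(d[1],d[0]))-90)
# slot corners at cap
for i,L in((a,((288,268),(288,290),(318,238),(318,320))),(b,((178,222),(178,265),(212,201),(210,288)))):
    m=np.mean([onz(ray(i,x),224) for x in L],0)-C; print('slotang',np.degrees(np.arctan2(m[1],m[0])))
H=[onz(ray(a,x),212) for x in((29,380),(122,383))]; print('handle ends',*H,np.linalg.norm(H[0]-H[1]))
E
python3 f.py
```

```text
cap [542.  121.1 232.6] [ 1.5  0.2  0.1  1.6 -0.8  0.5 -0.6 -2.3]
bar [541.   91.9 254. ] [545.5 146.3 254. ] [543.3 119.1 254. ] 54.561910428499004 85.27325627248639
bar [541.   98.1 254. ] [542.2 145.8 254. ] [541.6 122.  254. ] 47.75187019481164 88.61627406416879
[637.1  33.4  13. ] [466.3  19.8  13. ] [444.8 205.4  13. ] [465.3  19.5  13. ] [450.9 214.6  13. ]
yaw x 4.558295011738613
yaw y 6.630310897419392
yaw y 4.238001910239376
slotang 84.62189968970087
slotang 87.01951876240385
handle ends [464.4 -53.4 212. ] [460.2  12.6 212. ] 66.11354234067315
```

```bash
python3 -c "
from h import *
go([542.5,121.5,290],[.9986,-.052])"
```

```text
delta [ 50.8 -65.7 140.3] yaw -3.094 or 0.047 j6 -0.67 j1 0.67 clock 5.15
```

Call:
apply_moves(
  rows=[
    {"hand": 1, "delta_pos": [25, -32, 0], "yaw": 0.047},
    {"hand": 1, "delta_pos": [51, -66, 10], "yaw": 0.047},
    {"hand": 1, "delta_pos": [51, -66, 50], "yaw": 0.047},
    {"hand": 1, "delta_pos": [51, -66, 90], "yaw": 0.047},
    {"hand": 1, "delta_pos": [51, -66, 130], "yaw": 0.047},
    {"hand": 1, "delta_pos": [51, -66, 155], "yaw": 0.047},
    {"hand": 1, "delta_pos": [51, -66, 176], "yaw": 0.047},
    {"hand": 1, "delta_pos": [51, -66, 176], "yaw": 0.047},
    {"hand": 1, "delta_pos": [51, -66, 176], "yaw": 0.047},
  ],
)

```text
clock: 5.9
position: [542.8, 121.1, 253.9]
ee_rot: [-0.689, 0.725, -0.0, -0.001]
contact_force: [0.3, 0.6, 1.7]
gripper_width: 85.5
grasp_force: 0.0
```

Call:
apply_moves(
  rows=[
    {"hand": 0, "delta_pos": [0, 0, 0], "yaw": 0},
    {"hand": -0.4, "delta_pos": [0, 0, 0], "yaw": 0},
    {"hand": -0.8, "delta_pos": [0, 0, 0], "yaw": 0},
    {"hand": -1, "delta_pos": [0, 0, 0], "yaw": 0},
    {"hand": -1, "delta_pos": [0, 0, 0], "yaw": 0},
    {"hand": -1, "delta_pos": [0, 0, 0], "yaw": 0},
    {"hand": -1, "delta_pos": [0, 0, 0], "yaw": 0},
    {"hand": -1, "delta_pos": [0, 0, 0], "yaw": 0},
    {"hand": -1, "delta_pos": [0, 0, 0], "yaw": 0},
  ],
)

```text
clock: 6.65
position: [543.7, 121.3, 255.1]
ee_rot: [-0.689, 0.725, -0.001, 0.001]
contact_force: [3.5, -1.5, 3.0]
gripper_width: 11.9
grasp_force: 61.5
```

Call:
apply_moves(
  rows=[
    {"hand": -1, "delta_pos": [0, 0, 0], "yaw": 0.1},
    {"hand": -1, "delta_pos": [0, 0, 0], "yaw": 0.2},
    {"hand": -1, "delta_pos": [0, 0, 0], "yaw": 0.3},
    {"hand": -1, "delta_pos": [0, 0, 0], "yaw": 0.4},
    {"hand": -1, "delta_pos": [0, 0, 0], "yaw": 0.5},
    {"hand": -1, "delta_pos": [0, 0, 0], "yaw": 0.6},
    {"hand": -1, "delta_pos": [0, 0, 0], "yaw": 0.7},
    {"hand": -1, "delta_pos": [0, 0, 0], "yaw": 0.8},
    {"hand": -1, "delta_pos": [0, 0, 0], "yaw": 0.9},
    {"hand": -1, "delta_pos": [0, 0, 0], "yaw": 1.0},
    {"hand": -1, "delta_pos": [0, 0, 0], "yaw": 1.1},
    {"hand": -1, "delta_pos": [0, 0, 0], "yaw": 1.2},
  ],
)

```text
clock: 7.65
position: [542.0, 122.5, 255.1]
ee_rot: [-0.157, 0.988, 0.001, -0.0]
contact_force: [-3.0, 4.7, 6.1]
gripper_width: 11.6
grasp_force: 62.0
```

Call:
apply_moves(
  rows=[
    {"hand": -1, "delta_pos": [0, 0, 0], "yaw": 0.1},
    {"hand": -1, "delta_pos": [0, 0, 0], "yaw": 0.2},
    {"hand": -1, "delta_pos": [0, 0, 0], "yaw": 0.24},
    {"hand": -1, "delta_pos": [0, 0, 0], "yaw": 0.24},
    {"hand": -1, "delta_pos": [0, 0, 0], "yaw": 0.24},
    {"hand": -1, "delta_pos": [0, 0, 0], "yaw": 0.24},
  ],
)

```text
clock: 8.15
position: [542.0, 122.9, 255.1]
ee_rot: [-0.04, 0.999, 0.001, -0.0]
contact_force: [-4.1, 5.9, 5.3]
gripper_width: 12.0
grasp_force: 62.0
```

Call:
apply_moves(
  rows=[
    {"hand": 1, "delta_pos": [0, 0, 0], "yaw": 0},
    {"hand": 1, "delta_pos": [0, 0, 0], "yaw": 0},
    {"hand": 1, "delta_pos": [0, 0, 0], "yaw": 0},
    {"hand": 1, "delta_pos": [0, 0, 0], "yaw": 0},
    {"hand": 1, "delta_pos": [0, 0, -25], "yaw": 0},
    {"hand": 1, "delta_pos": [0, 0, -65], "yaw": -0.1},
    {"hand": 1, "delta_pos": [0, 0, -105], "yaw": -0.22},
    {"hand": 1, "delta_pos": [0, 0, -145], "yaw": -0.34},
    {"hand": 1, "delta_pos": [0, 0, -175], "yaw": -0.46},
    {"hand": 1, "delta_pos": [0, 0, -175], "yaw": -0.58},
    {"hand": 1, "delta_pos": [0, 0, -175], "yaw": -0.7},
    {"hand": 1, "delta_pos": [0, 0, -175], "yaw": -0.82},
  ],
)

```text
clock: 9.15
position: [542.8, 121.1, 429.7]
ee_rot: [-0.437, 0.9, 0.0, 0.0]
contact_force: [-0.8, 1.3, -0.2]
gripper_width: 85.2
grasp_force: 0.0
```

```bash
python3 -c "
from h import *
go([490,50,430],[.997,.0767])"
```

```text
delta [88.5 -2.5 -0.4] yaw 2.398 or -0.743 j6 -1.18 j1 0.51 clock 9.15
```

Call:
apply_moves(
  rows=[
    {"hand": 1, "delta_pos": [30, 0, 0], "yaw": -0.12},
    {"hand": 1, "delta_pos": [60, 0, 0], "yaw": -0.24},
    {"hand": 1, "delta_pos": [88, -2, 0], "yaw": -0.36},
    {"hand": 1, "delta_pos": [88, -2, 0], "yaw": -0.48},
    {"hand": 1, "delta_pos": [88, -2, 0], "yaw": -0.6},
    {"hand": 1, "delta_pos": [88, -2, 0], "yaw": -0.72},
    {"hand": 1, "delta_pos": [88, -2, 0], "yaw": -0.743},
    {"hand": 1, "delta_pos": [88, -2, 0], "yaw": -0.743},
    {"hand": 1, "delta_pos": [88, -2, 0], "yaw": -0.743},
  ],
)

```text
clock: 9.9
position: [489.6, 51.1, 429.1]
ee_rot: [0.731, -0.682, -0.0, 0.0]
contact_force: [-0.4, -0.5, -0.9]
gripper_width: 85.6
grasp_force: 0.0
```

```bash
python3 b.py pics/b3.png b3.pkl; python3 -c "
from h import *
go([462.5,-28,300],[.997,.0767])"
```

```text
[494.1 -18.3 546.8]
cap_grip [(array([298., 256.]), 0.56)]
opening [(array([286., 206.]), 0.52)]
handle [(array([123., 368.]), 0.57)]
window [(array([298., 256.]), 0.75), (array([288., 208.]), 0.69)]
drum_centre [(array([122., 371.]), 0.48)]
glaze_jar1 [(array([110., 256.]), 0.68)]
tray [(array([122., 370.]), 0.33)]
cap_grip [542.2 121.5 245.5]
opening [587.9 123.1 224. ]
handle [463.3 -17.6 212. ]
window [546.  131.7 222. ]
[489.6  51.2 429.3] [ 0.4  0.1  0.  -0.  -1.5 -0.4]
delta [ 77.1  32.6 129.3] yaw 3.136 or -0.006 j6 -0.36 j1 0.43 clock 10.3
```

View pics/b3.png

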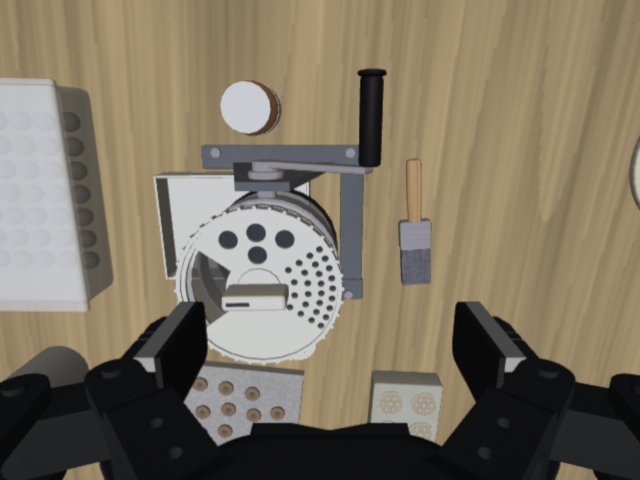

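The slot is now on the tray side at about (285,205), with the bar level and along the stand x axis. The handle is at (123,368), giving world (463,-18) as the model predicts. Now to grip it, slightly outboard.

Call:
apply_moves(
  rows=[
    {"hand": 1, "delta_pos": [38, 16, 20], "yaw": 0},
    {"hand": 1, "delta_pos": [77, 32, 40], "yaw": 0},
    {"hand": 1, "delta_pos": [77, 32, 80], "yaw": 0},
    {"hand": 1, "delta_pos": [77, 32, 120], "yaw": 0},
    {"hand": 1, "delta_pos": [77, 32, 160], "yaw": 0},
    {"hand": 1, "delta_pos": [77, 32, 190], "yaw": 0},
    {"hand": 1, "delta_pos": [77, 32, 212], "yaw": 0},
    {"hand": 1, "delta_pos": [77, 32, 212], "yaw": 0},
    {"hand": 1, "delta_pos": [77, 32, 212], "yaw": 0},
  ],
)

```text
clock: 11.05
position: [463.2, -28.1, 217.1]
ee_rot: [0.732, -0.681, -0.0, 0.001]
contact_force: [-0.0, 0.7, 0.3]
gripper_width: 85.6
grasp_force: 0.0
```

Call:
apply_moves(
  rows=[
    {"hand": 0, "delta_pos": [0, 0, 0], "yaw": 0},
    {"hand": -0.3, "delta_pos": [0, 0, 0], "yaw": 0},
    {"hand": -0.6, "delta_pos": [0, 0, 0], "yaw": 0},
    {"hand": -1, "delta_pos": [0, 0, 0], "yaw": 0},
    {"hand": -1, "delta_pos": [0, 0, 0], "yaw": 0},
    {"hand": -1, "delta_pos": [0, 0, 0], "yaw": 0},
    {"hand": -1, "delta_pos": [0, 0, 0], "yaw": 0},
    {"hand": -1, "delta_pos": [0, 0, 0], "yaw": 0},
  ],
)

```text
clock: 11.72
position: [463.2, -27.9, 218.1]
ee_rot: [0.732, -0.682, 0.0, -0.0]
contact_force: [-3.2, 2.1, 5.3]
gripper_width: 16.0
grasp_force: 58.6
```

```bash
python3 -c "
import numpy as np
t=np.radians(np.arange(-60,71,5))
for a,b in zip([0,9,18],[9,18,26]): print(a,[( round(-105*(np.sin(t[i])-np.sin(t[a])),1),round(-105*(np.cos(t[i])-np.cos(t[a])),1)) for i in range(a+1,b+1)])"
```

```text
0 [(np.float64(-4.9), np.float64(-7.7)), (np.float64(-10.5), np.float64(-15.0)), (np.float64(-16.7), np.float64(-21.7)), (np.float64(-23.4), np.float64(-27.9)), (np.float64(-30.7), np.float64(-33.5)), (np.float64(-38.4), np.float64(-38.4)), (np.float64(-46.6), np.float64(-42.7)), (np.float64(-55.0), np.float64(-46.2)), (np.float64(-63.8), np.float64(-48.9))]
9 [(np.float64(-8.9), np.float64(-2.0)), (np.float64(-18.0), np.float64(-3.2)), (np.float64(-27.2), np.float64(-3.6)), (np.float64(-36.3), np.float64(-3.2)), (np.float64(-45.4), np.float64(-2.0)), (np.float64(-54.4), np.float64(-0.0)), (np.float64(-63.1), np.float64(2.8)), (np.float64(-71.6), np.float64(6.3)), (np.float64(-79.7), np.float64(10.5))]
18 [(np.float64(-7.7), np.float64(4.9)), (np.float64(-15.0), np.float64(10.5)), (np.float64(-21.7), np.float64(16.7)), (np.float64(-27.9), np.float64(23.4)), (np.float64(-33.5), np.float64(30.7)), (np.float64(-38.4), np.float64(38.4)), (np.float64(-42.7), np.float64(46.6)), (np.float64(-46.2), np.float64(55.0))]
```

Call:
apply_moves(
  rows=[
    {"hand": -1, "delta_pos": [0, -5, -8], "yaw": 0},
    {"hand": -1, "delta_pos": [0, -10.5, -15], "yaw": 0},
    {"hand": -1, "delta_pos": [0, -16.5, -21.5], "yaw": 0},
    {"hand": -1, "delta_pos": [0, -23.5, -28], "yaw": 0},
    {"hand": -1, "delta_pos": [0, -30.5, -33.5], "yaw": 0},
    {"hand": -1, "delta_pos": [0, -38.5, -38.5], "yaw": 0},
    {"hand": -1, "delta_pos": [0, -46.5, -42.5], "yaw": 0},
    {"hand": -1, "delta_pos": [0, -55, -46], "yaw": 0},
    {"hand": -1, "delta_pos": [0, -64, -49], "yaw": 0},
  ],
)

```text
clock: 12.47
position: [520.9, -24.4, 269.8]
ee_rot: [0.732, -0.681, -0.004, 0.007]
contact_force: [-21.5, 5.3, 19.8]
gripper_width: 16.1
grasp_force: 60.3
```

Call:
apply_moves(
  rows=[
    {"hand": -1, "delta_pos": [0, 0, 0], "yaw": 0},
    {"hand": -1, "delta_pos": [0, -9, -2], "yaw": 0},
    {"hand": -1, "delta_pos": [0, -18, -3], "yaw": 0},
    {"hand": -1, "delta_pos": [0, -27, -3.5], "yaw": 0},
    {"hand": -1, "delta_pos": [0, -36, -3], "yaw": 0},
    {"hand": -1, "delta_pos": [0, -45.5, -2], "yaw": 0},
    {"hand": -1, "delta_pos": [0, -54.5, 0], "yaw": 0},
    {"hand": -1, "delta_pos": [0, -54.5, 0], "yaw": 0},
    {"hand": -1, "delta_pos": [0, -54.5, 0], "yaw": 0},
  ],
)

```text
clock: 13.22
position: [581.7, -20.4, 269.0]
ee_rot: [0.732, -0.681, 0.001, 0.001]
contact_force: [-4.1, 0.3, 5.6]
gripper_width: 15.7
grasp_force: 63.4
```

Call:
apply_moves(
  rows=[
    {"hand": -1, "delta_pos": [0, -8.5, 3], "yaw": 0},
    {"hand": -1, "delta_pos": [0, -17, 6.5], "yaw": 0},
    {"hand": -1, "delta_pos": [0, -25.5, 10.5], "yaw": 0},
    {"hand": -1, "delta_pos": [0, -33, 15.5], "yaw": 0},
    {"hand": -1, "delta_pos": [0, -40.5, 21], "yaw": 0},
    {"hand": -1, "delta_pos": [0, -47, 27], "yaw": 0},
    {"hand": -1, "delta_pos": [0, -53.5, 34], "yaw": 0},
    {"hand": -1, "delta_pos": [0, -53.5, 34], "yaw": 0},
    {"hand": -1, "delta_pos": [0, -53.5, 34], "yaw": 0},
    {"hand": -1, "delta_pos": [0, -53.5, 34], "yaw": 0},
    {"hand": -1, "delta_pos": [0, -53.5, 34], "yaw": 0},
    {"hand": -1, "delta_pos": [0, -53.5, 34], "yaw": 0},
  ],
)

```text
clock: 14.22
position: [633.8, -17.0, 232.0]
ee_rot: [0.732, -0.682, -0.001, 0.002]
contact_force: [-3.8, -2.0, -3.0]
gripper_width: 16.3
grasp_force: 68.8
```

Call:
apply_moves(
  rows=[
    {"hand": -1, "delta_pos": [0, -3, 3.5], "yaw": 0},
    {"hand": -1, "delta_pos": [0, -5.5, 7], "yaw": 0},
    {"hand": -1, "delta_pos": [0, -8, 11], "yaw": 0},
    {"hand": -1, "delta_pos": [0, -10.5, 15], "yaw": 0},
    {"hand": -1, "delta_pos": [0, -12.5, 19], "yaw": 0},
    {"hand": -1, "delta_pos": [0, -14.5, 23], "yaw": 0},
    {"hand": -1, "delta_pos": [0, -16.5, 27.5], "yaw": 0},
    {"hand": -1, "delta_pos": [0, -16.5, 27.5], "yaw": 0},
    {"hand": -1, "delta_pos": [0, -16.5, 27.5], "yaw": 0},
    {"hand": -1, "delta_pos": [0, -16.5, 27.5], "yaw": 0},
    {"hand": -1, "delta_pos": [0, -16.5, 27.5], "yaw": 0},
    {"hand": -1, "delta_pos": [0, -16.5, 27.5], "yaw": 0},
  ],
)

```text
clock: 15.22
position: [649.6, -16.0, 205.5]
ee_rot: [0.732, -0.682, -0.001, 0.003]
contact_force: [-7.1, -2.2, 1.0]
gripper_width: 16.3
grasp_force: 71.7
```

```bash
cat > c.py <<'E'
from h import *
import sys
im=imaging.get_image('scene'); t=imaging.get_image('top')
a=cv2.resize(im['pixels'][190:360,280:450],(400,400),interpolation=3);b=cv2.resize(t['pixels'][130:280,220:390],(400,400),interpolation=3)
cv2.imwrite(sys.argv[1],np.hstack([a,b])[:,:,::-1])
for c in('scene','top'): print(c,[(np.round(l['location']),round(l['score'],2)) for l in nets.find_in(c,'bead1')])
E
python3 c.py pics/c1.png
```

```text
scene [(array([330., 373.]), 0.52), (array([327., 382.]), 0.49), (array([310., 394.]), 0.41), (array([258., 375.]), 0.38)]
top [(array([156., 314.]), 0.56)]
```

View pics/c1.png

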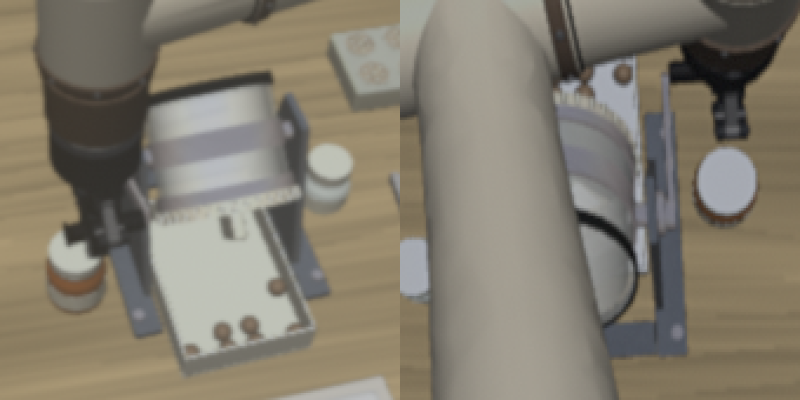

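About five beads show in the tray, at (350,190), (330,222), (325,250), (325,295) and (287,277). I'll go to the far stop and rock a little to free the rest.

Call:
apply_moves(
  rows=[
    {"hand": -1, "delta_pos": [0, 4.5, -8], "yaw": 0},
    {"hand": -1, "delta_pos": [0, 9, -16], "yaw": 0},
    {"hand": -1, "delta_pos": [0, 4.5, -8], "yaw": 0},
    {"hand": -1, "delta_pos": [0, 0, 0], "yaw": 0},
    {"hand": -1, "delta_pos": [0, -2, 5.5], "yaw": 0},
    {"hand": -1, "delta_pos": [0, -2, 5.5], "yaw": 0},
    {"hand": -1, "delta_pos": [0, 4.5, -8], "yaw": 0},
    {"hand": -1, "delta_pos": [0, 9, -16], "yaw": 0},
    {"hand": -1, "delta_pos": [0, 4.5, -8], "yaw": 0},
    {"hand": -1, "delta_pos": [0, -2, 5.5], "yaw": 0},
    {"hand": -1, "delta_pos": [0, -2, 5.5], "yaw": 0},
    {"hand": -1, "delta_pos": [0, -2, 5.5], "yaw": 0},
  ],
)

```text
clock: 16.42
position: [652.0, -15.7, 199.0]
ee_rot: [0.732, -0.682, -0.001, 0.002]
contact_force: [-3.4, -4.6, -3.5]
gripper_width: 16.0
grasp_force: 72.1
```

Call:
apply_moves(
  rows=[
    {"hand": -1, "delta_pos": [0, 0, 0], "yaw": 0},
    {"hand": -1, "delta_pos": [0, 0, 0], "yaw": 0},
    {"hand": -1, "delta_pos": [0, 0, 0], "yaw": 0},
    {"hand": -1, "delta_pos": [0, 0, 0], "yaw": 0},
    {"hand": -1, "delta_pos": [0, 0, 0], "yaw": 0},
    {"hand": -1, "delta_pos": [0, 0, 0], "yaw": 0},
  ],
)

```text
clock: 16.92
position: [652.1, -15.7, 199.0]
ee_rot: [0.731, -0.682, -0.001, 0.002]
contact_force: [-3.6, -4.6, -3.3]
gripper_width: 16.1
grasp_force: 72.1
```

```bash
python3 c.py pics/c2.png
```

```text
scene [(array([311., 395.]), 0.55), (array([330., 373.]), 0.51), (array([258., 370.]), 0.22)]
top []
```

View pics/c2.png

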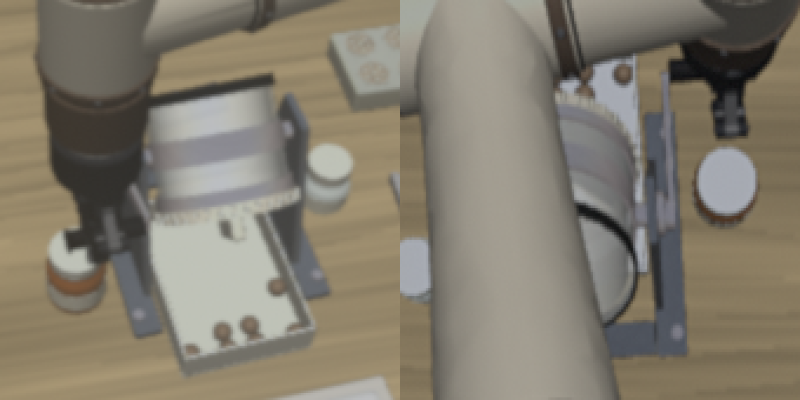

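The same five show, and the others may be under the drum or still inside. I'll do one bigger rock, then swing back and look through the slot.

Call:
apply_moves(
  rows=[
    {"hand": -1, "delta_pos": [0, 7, -15], "yaw": 0},
    {"hand": -1, "delta_pos": [0, 17.5, -30], "yaw": 0},
    {"hand": -1, "delta_pos": [0, 30.5, -43], "yaw": 0},
    {"hand": -1, "delta_pos": [0, 45.5, -53], "yaw": 0},
    {"hand": -1, "delta_pos": [0, 45.5, -53], "yaw": 0},
    {"hand": -1, "delta_pos": [0, 30.5, -43], "yaw": 0},
    {"hand": -1, "delta_pos": [0, 17.5, -30], "yaw": 0},
    {"hand": -1, "delta_pos": [0, 7, -15], "yaw": 0},
    {"hand": -1, "delta_pos": [0, 0, 0], "yaw": 0},
    {"hand": -1, "delta_pos": [0, 0, 0], "yaw": 0},
    {"hand": -1, "delta_pos": [0, 0, 0], "yaw": 0},
    {"hand": -1, "delta_pos": [0, 0, 0], "yaw": 0},
  ],
)

```text
clock: 18.12
position: [652.4, -15.7, 198.5]
ee_rot: [0.731, -0.682, -0.001, 0.002]
contact_force: [-1.7, -4.7, -4.6]
gripper_width: 15.9
grasp_force: 71.2
```

```bash
python3 -c "
import numpy as np
t=np.radians(np.arange(69,-62,-5.375)); print(len(t))
for a,b in zip([0,12],[12,24]): print([( round(float(-105*(np.sin(t[i])-np.sin(t[a]))),1),round(float(-105*(np.cos(t[i])-np.cos(t[a]))),1)) for i in range(a+1,b+1)])"
```

```text
25
[(4.0, -9.0), (8.7, -17.6), (14.3, -25.7), (20.6, -33.3), (27.6, -40.2), (35.2, -46.5), (43.4, -52.0), (52.0, -56.7), (61.0, -60.6), (70.4, -63.7), (80.0, -65.8), (89.8, -67.0)]
[(9.8, -0.3), (19.7, 0.3), (29.4, 1.8), (38.9, 4.3), (48.2, 7.6), (57.1, 11.8), (65.6, 16.7), (73.6, 22.5), (81.0, 29.0), (87.8, 36.1), (93.9, 43.9), (99.2, 52.2)]
```

Call:
apply_moves(
  rows=[
    {"hand": -1, "delta_pos": [0, 4, -9], "yaw": 0},
    {"hand": -1, "delta_pos": [0, 8.5, -17.5], "yaw": 0},
    {"hand": -1, "delta_pos": [0, 14.5, -25.5], "yaw": 0},
    {"hand": -1, "delta_pos": [0, 20.5, -33.5], "yaw": 0},
    {"hand": -1, "delta_pos": [0, 27.5, -40], "yaw": 0},
    {"hand": -1, "delta_pos": [0, 35, -46.5], "yaw": 0},
    {"hand": -1, "delta_pos": [0, 43.5, -52], "yaw": 0},
    {"hand": -1, "delta_pos": [0, 52, -56.5], "yaw": 0},
    {"hand": -1, "delta_pos": [0, 61, -60.5], "yaw": 0},
    {"hand": -1, "delta_pos": [0, 70.5, -63.5], "yaw": 0},
    {"hand": -1, "delta_pos": [0, 80, -66], "yaw": 0},
    {"hand": -1, "delta_pos": [0, 90, -67], "yaw": 0},
  ],
)

```text
clock: 19.12
position: [573.0, -21.2, 274.0]
ee_rot: [0.732, -0.681, 0.011, -0.01]
contact_force: [13.9, -5.4, 6.4]
gripper_width: 16.1
grasp_force: 59.1
```

Call:
apply_moves(
  rows=[
    {"hand": -1, "delta_pos": [0, 10, 0], "yaw": 0},
    {"hand": -1, "delta_pos": [0, 19.5, 0.5], "yaw": 0},
    {"hand": -1, "delta_pos": [0, 29.5, 2], "yaw": 0},
    {"hand": -1, "delta_pos": [0, 39, 4.5], "yaw": 0},
    {"hand": -1, "delta_pos": [0, 48, 7.5], "yaw": 0},
    {"hand": -1, "delta_pos": [0, 57, 12], "yaw": 0},
    {"hand": -1, "delta_pos": [0, 65.5, 16.5], "yaw": 0},
    {"hand": -1, "delta_pos": [0, 73.5, 22.5], "yaw": 0},
    {"hand": -1, "delta_pos": [0, 81, 29], "yaw": 0},
    {"hand": -1, "delta_pos": [0, 88, 36], "yaw": 0},
    {"hand": -1, "delta_pos": [0, 94, 44], "yaw": 0},
    {"hand": -1, "delta_pos": [0, 99, 52], "yaw": 0},
  ],
)

```text
clock: 20.12
position: [466.4, -28.5, 220.4]
ee_rot: [0.732, -0.681, 0.004, -0.002]
contact_force: [-11.0, -2.3, 20.1]
gripper_width: 15.9
grasp_force: 76.8
```

Call:
apply_moves(
  rows=[
    {"hand": -1, "delta_pos": [0, 1, 1], "yaw": 0},
    {"hand": -1, "delta_pos": [0, 1, 1], "yaw": 0},
    {"hand": -1, "delta_pos": [0, 1, 1], "yaw": 0},
    {"hand": -1, "delta_pos": [0, 1, 1], "yaw": 0},
  ],
)

```text
clock: 20.45
position: [465.0, -28.6, 218.3]
ee_rot: [0.732, -0.681, 0.003, -0.001]
contact_force: [-9.1, -2.5, 15.0]
gripper_width: 16.3
grasp_force: 76.1
```

Call:
apply_moves(
  rows=[
    {"hand": -1, "delta_pos": [0, 2, 2], "yaw": 0},
    {"hand": -1, "delta_pos": [0, 3, 3], "yaw": 0},
    {"hand": -1, "delta_pos": [0, 3, 3], "yaw": 0},
    {"hand": -1, "delta_pos": [0, 3, 3], "yaw": 0},
  ],
)

```text
clock: 20.78
position: [463.2, -28.7, 214.9]
ee_rot: [0.732, -0.681, 0.003, -0.002]
contact_force: [-5.0, -4.1, 11.7]
gripper_width: 16.0
grasp_force: 76.7
```

Call:
apply_moves(
  rows=[
    {"hand": -1, "delta_pos": [0, 1, 2], "yaw": 0},
    {"hand": -1, "delta_pos": [0, 2, 4], "yaw": 0},
    {"hand": -1, "delta_pos": [0, 2, 4], "yaw": 0},
    {"hand": -1, "delta_pos": [0, 2, 4], "yaw": 0},
  ],
)

```text
clock: 21.12
position: [463.2, -28.7, 214.7]
ee_rot: [0.733, -0.68, 0.006, -0.004]
contact_force: [-8.2, -3.2, 27.7]
gripper_width: 16.0
grasp_force: 78.5
```

At the stop now: the position held while the force rose. Release, rise, and look through the slot.

Call:
apply_moves(
  rows=[
    {"hand": 1, "delta_pos": [0, 0, -1], "yaw": 0},
    {"hand": 1, "delta_pos": [0, 0, -1], "yaw": 0},
    {"hand": 1, "delta_pos": [0, 0, -1], "yaw": 0},
    {"hand": 1, "delta_pos": [0, 0, -1], "yaw": 0},
    {"hand": 1, "delta_pos": [0, 0, -1], "yaw": 0},
    {"hand": 1, "delta_pos": [0, 0, -30], "yaw": 0},
    {"hand": 1, "delta_pos": [0, 0, -70], "yaw": 0},
    {"hand": 1, "delta_pos": [-25, -20, -110], "yaw": 0},
    {"hand": 1, "delta_pos": [-50, -45, -140], "yaw": 0},
    {"hand": 1, "delta_pos": [-75, -70, -160], "yaw": 0},
    {"hand": 1, "delta_pos": [-100, -95, -170], "yaw": 0},
    {"hand": 1, "delta_pos": [-130, -110, -170], "yaw": 0},
  ],
)

```text
clock: 22.12
position: [561.7, 110.2, 379.6]
ee_rot: [0.731, -0.682, 0.002, -0.003]
contact_force: [1.6, -0.0, 0.5]
gripper_width: 85.7
grasp_force: 0.0
```

Call:
apply_moves(
  rows=[
    {"hand": 1, "delta_pos": [-30, -15, 0], "yaw": 0},
    {"hand": 1, "delta_pos": [-60, -30, 0], "yaw": 0},
    {"hand": 1, "delta_pos": [-70, -40, 0], "yaw": 0},
    {"hand": 1, "delta_pos": [-70, -40, 0], "yaw": 0},
    {"hand": 1, "delta_pos": [-70, -40, 0], "yaw": 0},
  ],
)

```text
clock: 22.53
position: [594.3, 182.7, 374.7]
ee_rot: [0.732, -0.681, -0.0, 0.001]
contact_force: [0.5, -0.9, 0.5]
gripper_width: 85.3
grasp_force: 0.0
```

```bash
python3 b.py pics/d1.png d1.pkl; python3 -c "
from h import *
print([(np.round(l['location']),round(l['score'],2)) for l in nets.find_in('wrist','bead1')])
im=imaging.get_image('scene')
print([(np.round(l['location']),round(l['score'],2)) for l in nets.find_in('scene','bead1')])
print([(np.round(l['location']),round(l['score'],2)) for l in nets.pinpoint('scene','handle')])
a=cv2.imread('pics/d1.png'); b=im['pixels'][200:350,310:450,::-1]
cv2.imwrite('pics/d2.png',np.hstack([cv2.resize(a,(480,360)),cv2.resize(b,(320,360),interpolation=3)]))
"
```

```text
[599.2 113.4 492.5]
cap_grip [(array([141., 423.]), 0.75)]
opening []
handle []
window [(array([142., 344.]), 0.64)]
drum_centre []
glaze_jar1 [(array([253., 387.]), 0.98), (array([113., 271.]), 0.67)]
tray []
cap_grip [543.5 121.3 245.5]
window [588.1 125.9 222. ]
[593.9 181.2 376.9] [ 0.6  0.3  0.2  0.  -1.5 -0.5]
[(array([ 75., 252.]), 0.81), (array([140., 250.]), 0.81), (array([175., 254.]), 0.73), (array([112., 247.]), 0.67), (array([140., 268.]), 0.62), (array([175., 302.]), 0.5), (array([114., 267.]), 0.5)]
[(array([314., 395.]), 0.61), (array([328., 384.]), 0.57), (array([330., 373.]), 0.44), (array([260., 187.]), 0.41)]
[(array([222., 301.]), 0.7)]
```

View pics/d2.png

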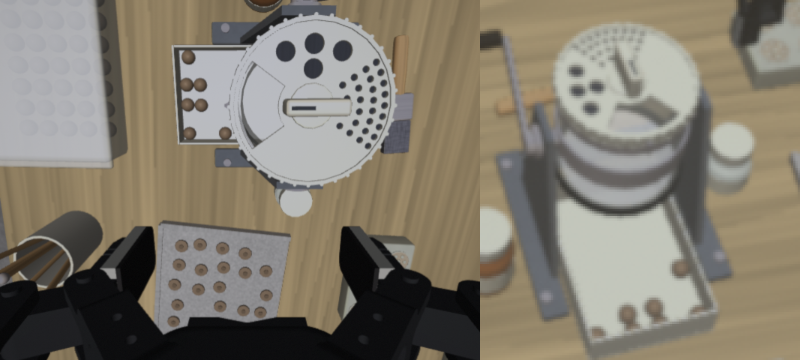

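All seven beads lie in the tray: wrist half-scale (57,188), (85,186), (85,200), (104,188), (104,200), (133,190) and (133,225). The drum is upright and the gripper is clear.

```bash
python3 -c "
from bench import workorder; print(workorder.job_done())"
```

```text
the job is handed in; nothing more can be done
None
```

I turned the cap so the large slot is over the window and tipped all seven beads into the tray; the drum is back at its upright stop, released, and the job is handed in, though no verdict came back.

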